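Check the coating on a bracket with a spring-tip gauge

ROBOT

A 6-joint arm with a two-finger parallel gripper is mounted at the origin on the work surface. World frame = base frame: x ahead of the robot, y to its left, z up, the work surface at z = 0. Lengths are in m, angles in rad, forces in N, time in s.
With the tool pointing down it reaches from about 0.35 to 0.775 m from the base axis. Payload 5.5 kg.
Tool frame: the origin (TCP) lies midway between the tips of the shut fingers; the grasp point (between the pads) lies 19 mm behind it; z points along the fingers, y is the line along which they close (so a half turn about z gives the same grasp; the last joint's range is limited). The gripper opens to 85 mm and grips with 20 to 120 N. Pads are 22 mm wide; open, the fingers measure 114 mm over their backs; the gripper's body (76 mm by 85 mm) begins 54 mm behind the grasp point. The pads swing forward as they close: fully open they stand 13 mm farther back than shut.
Start: joints at [-1.419, 0.313, 0.046, 1.304, 0, 1.431], TCP at [0.165, -0.551, 0.231] pointing down, gripper open.
Joint ranges: [-2.76, 2.76], [-0.86, 1.69], [-1.03, 1.26], [-2.2, 2.34], [-1.47, 1.5], [-3.14, 3.14]. Speed limits (rad/s): [2.57, 2.57, 3.14, 3.14, 3.14, 3.14].

INTERFACE

Orientations are given as a 3x3 rotation matrix whose columns are the frame's x, y, z axes.
In Python, from cell import telemetry, vision, job gives the robot as it stands.
- The arm moves only by the shell command python3 -m pendant 'ROWS' [OPENING]. ROWS is JSON, a list of rows, each an object with "travel": the shift along the world's x, y, z in units of 30 mm (1.0 is 30 mm), a list of three; "roll": the turn about the world's z in units of 5 degrees (1.0 is 5 degrees). In form: [{"travel": [x, y, z], "roll": roll}, ...]. A call has 1 to 10 rows; each row is the pose to reach, as a shift and turn from the pose commanded when the call began; what a row does not reach only later rows make up. A row lasts 1/10 s, in which the tool goes at most 50 mm and 8.59 degrees, less where a joint would pass 70% of its speed; a pose out of reach is approached as far as the arm can. A call with a gripper value outside its range is refused whole. OPENING is the finger opening in mm, from 0 to 85.4, set as the call begins (- or left out, the last holds). The fingers move at their own pace and stop on an object; the grip force is fixed at half the most. Time passes only in rows, so rows that repeat a pose let the fingers close. It gives the time, the measured TCP pose, the force, the opening and the grip force at its end, in the units of the state.
- telemetry.state(): the state, without advancing time (a new reading comes with each control period).
- vision.capture(name): name is "scene" or "top" or "wrist"; returns a dict with "frame" (384x512x3 uint8, blue, green, red), "intrinsics" (3x3 intrinsics, pixels), "D" ([k1, k2, p1, p2, k3] as OpenCV has them; the pictures are not rectified), "R" (3x3) and "t" (3): a world point X has camera coordinates R X + t; the wrist camera has in their place "T_tool_cam" (4x4, takes a point from camera to tool coordinates, whose origin is the TCP and whose axes are the flange's). Camera axes: x right, y down, z forward; pixel columns grow to the right and rows downward; lengths in m; the calibration is good to about 2 mm. A picture is of the moment at which its call begins: read the wrist's pose just before it. There is no depth.
- job.close_job(): hands the job in; it is judged then, once.
Trained networks look in the newest picture that a camera, given by its name, has taken for a name from the list of things; names that differ only in an ending like _2 or _b are one class to them, and where a whole thing is asked for, a point or a joint stands for the part that bears it (a point fixed in the world has none). Each returns a list of dicts, best first, with "p" (0 to 1); they miss things now and then, are a little off and sometimes report something else, mostly with a low value. They report only what shows in the picture. A call takes as long as a camera call. They do not tell look-alikes from the thing itself.
- vision.boxes_of(camera, query): "rect" ([centre column, centre row, width, height] in pixels, round what is visible of it).
- vision.mark_of(camera, query): "xy" ([column, row] in pixels: a listed point, or the origin of a listed thing).
The state is a dict: "t": time; "joint_pos": joint angles; "joint_velocities": joint speeds; "tau": joint torques, N m; "eef_pos": TCP position; "ee_rot": TCP orientation; "force": force on the tool from outside, world axes, zero at the start; "wrist_torque": the same for the moment, N m; "finger_gap": opening from 0.0 (shut) to 1.0 (fully open); "finger_force": force on a finger pad.
Only numpy, scipy, OpenCV 4.12 (cv2) and the standard library are available. Lean on these libraries where they do the work, as an engineer would, in place of code of your own. Each camera call takes 0.05 s, during which the arm holds its last target. There are 200 camera calls.

TASK

Lift the orange coating gauge out of its stand, point its nose straight down at the middle of the bar-code label on the blue job card from about 7 cm above, and hold it steady there for a good second to book the part in. Then set its brass spring tip on the white centre of the red-ringed spot on the bracket's sloping face, with the gauge square to that face, and press lightly until the spring tip is pushed about halfway in, without ramming it, shifting the bracket or disturbing the other things about. Finish holding: the program ends with the gauge still in the gripper, steady and lightly pressed on the spot.

Things in the scene. Friction and masses are not known exactly. Their poses are not given: they have to be found in the camera images.
- gauge: Coating gauge, 0.2 kg, upright in its stand. Orange body 28 x 28 mm square, from 34 to 104 mm above the origin; below it a steel nose, 18 mm diameter, 34 mm long. Origin: centre of the nose's lower end; z up its axis, x and y square to the flat sides. Its code reader looks out along -z and reads at 40 to 100 mm from the nose end. Its underside rests on the stand's top; lift it straight up 50 mm to clear.
- tip_end (a point): The end of the gauge's brass spring tip (6 mm diameter, rounded), on the gauge's axis, 14 mm below the gauge's origin while the tip is fully out.
- tip (a joint): How far the spring tip is pushed into the nose, m: 0 fully out, 0.012 fully in. Spring force about 0.9 N at 0 and 0.3 N more per mm (2.7 N at 6 mm).
- stand: Fixed grey stand for the gauge, a 70 x 70 x 56 mm block with a 21 mm through hole in its top; the gauge's nose hangs in it with 3 mm of play. Origin: centre of its underside, on the table; z up.
- label (a point): Centre of the white bar-code label (40 x 60 mm) on top of the blue job card (75 x 100 x 3 mm, fixed flat on the table, no other card); 3.5 mm above the table. z up.
- bracket: Loose aluminium bracket, 1.5 kg, 110 x 80 mm base and about 72 mm high, lying on the granite plate. Origin: centre of its underside, z up. Its top is a flat face 100 x 70 mm that slopes at 20 degrees, high at the bracket's +x side and low at its -x side, which is turned roughly to the robot.
- spot: The marked spot on the bracket's sloping face: a red ring, 22 mm outer diameter, with a white centre of 13 mm. Origin: the centre of the spot on the face; z is the face's outward normal (20 degrees off vertical, leaning to the bracket's -x), x points up the slope, y is level.
- granite: Fixed black granite surface plate, 300 (x) x 400 (y) x 60 mm, under the bracket. Origin: centre of its underside, on the table.
- caliper: Bystander: digital caliper lying on the table, 210 mm long, 12 mm high. Leave alone.
- bottle: Bystander: drink bottle with green cap, 60 mm diameter, 170 mm tall, standing on the table. Leave alone.
- stamping_a: Bystander: bent steel stamping, 50 x 90 x 30 mm, on the table. Leave alone.
- stamping_b: Bystander: bent copper-coloured stamping, 50 x 90 x 30 mm, on the table. Leave alone.
- gauge_block: Bystander: steel block 35 x 30 x 25 mm on the granite plate. Leave alone.
- washer: Bystander: steel washer, 48 mm diameter, 6 mm thick, on the granite plate. Leave alone.
Mind the look-alikes: they are no part of the job. There is more than one size of the gauge; the job needs the smallest.

How it is judged:
On the way, in this order (a step that is already met when the one before it is completed fails the run):
1. gauge held with its nose pointing straight down at the code label from 40 to 100 mm, steady for 0.8 s (contact force between the fingers and gauge above 2 N and contact force between gauge and stand below 0.05 N and x of label in the frame of gauge between -0.015 and 0.015 m and y of label in the frame of gauge between -0.015 and 0.015 m and z of label in the frame of gauge between -0.1 and -0.04 m and angle between gauge's own z axis and vertical below 0.26 rad and linear speed of gauge below 0.03 m/s), for 0.8 s.
2. the spring tip rests on the marked spot, gauge square to the face, lightly pressed (contact force between the fingers and gauge above 2 N and contact force between gauge and stand below 0.05 N and distance between tip_end and spot below 0.0065 m and angle between the z axis of gauge and the z axis of spot, either way round below 0.15 rad and value of joint tip between 0.0015 and 0.0105 m and contact force between gauge and bracket between 0.8 and 4.5 N and linear speed of gauge below 0.02 m/s and distance of bracket from where it was at the start of the episode below 0.012 m), for 0.3 s.
At the end, for the whole second after the job is handed in: The gauge is held by the fingers alone, out of its stand and still, its tip end within 6.5 mm of the spot's centre, its axis within 0.15 rad (8.6 degrees) of the face's normal, the spring tip pushed in 1.5 to 10.5 mm with 0.8 to 4.5 N on the bracket, and the bracket within 12 mm of where it was (all of step 2); the arm keeps its last pose, push and grip.
It fails at once if the gauge is rammed against the bracket (over 10 N) (contact force between gauge and bracket above 10 N).
It fails at once if a bystander is shifted by more than 25 mm (distance of any of caliper, bottle, stamping_a, stamping_b, gauge_block, washer from where it was at the start of the episode above 0.025 m).
It also fails if it takes over 48 s, if anything falls off the work surface, if the arm or the gripper's body presses on something with over 40 N, if the wrist force passes 120 N, or if a joint passes its speed limit or range.

## Working session

There is one attempt and no reset: what is moved stays moved. The work goes in short steps, Python scripts to look and compute and a shell command to move; the robot and the scene stay as the last step left them, time stands still between calls to the robot, and variables do not carry over. Pictures are saved under pics/ and viewed, at most 13 in all, crops included, and the job is handed in when it is done.

```bash
ls -R . | head -40; mkdir -p pics; cat > h.py <<'E'
import numpy as np, cv2, json
from cell import telemetry, vision, job
def cam(name):
    s=telemetry.state(); c=vision.capture(name)
    if 'R' in c: R,t=np.array(c['R']),np.array(c['t'])
    else:
        T=np.array(c['T_tool_cam']); W=np.eye(4); W[:3,:3]=s['ee_rot']; W[:3,3]=s['eef_pos']
        M=np.linalg.inv(W@T); R,t=M[:3,:3],M[:3,3]
    return c['frame'],np.array(c['intrinsics']),np.array(c['D']),R,t
def ray(c,uv):
    p=cv2.undistortPoints(np.array([[uv]],float),c[1],c[2])[0,0]
    d=c[3].T@np.array([p[0],p[1],1]); o=-c[3].T@c[4]; return o,d/np.linalg.norm(d)
def onz(c,uv,z):
    o,d=ray(c,uv); return o+d*(z-o[2])/d[2]
def proj(c,X):
    return cv2.projectPoints(np.array(X,float).reshape(-1,3),cv2.Rodrigues(c[3])[0],c[4],c[1],c[2])[0][:,0]
def tri(rs):
    A=sum(np.eye(3)-np.outer(d,d) for o,d in rs); b=sum((np.eye(3)-np.outer(d,d))@o for o,d in rs)
    return np.linalg.solve(A,b)
E
cat > a.py <<'E'
from h import *
names=['gauge','tip_end','stand','label','bracket','spot','granite','caliper','bottle','stamping_a','gauge_block','washer']
cs={}
for n in ['scene','top']:
    c=cam(n); cs[n]=c; cv2.imwrite(f'pics/{n}0.png',c[0])
    print(n,'cam at',(-c[3].T@c[4]).round(3))
    for q in names:
        print(q,[(np.round(m['xy']).astype(int).tolist(),round(m['p'],2)) for m in vision.mark_of(n,q)][:5],[(np.round(m['rect']).astype(int).tolist(),round(m['p'],2)) for m in vision.boxes_of(n,q)][:4])
print(telemetry.state())
im=np.hstack([cs['scene'][0],cs['top'][0]]); cv2.imwrite('pics/both.png',cv2.resize(im,(800,300)))
E
python3 a.py
```

```text
.:
pics

./pics:
scene cam at [ 1.252 -0.066  1.137]
gauge [([225, 238], 0.73), ([257, 230], 0.71), ([228, 210], 0.52)] [([255, 217, 12, 35], 0.96), ([221, 223, 14, 37], 0.84), ([229, 196, 15, 22], 0.67)]
tip_end [([356, 200], 0.47), ([346, 218], 0.21)] [([351, 215, 144, 102], 0.59), ([194, 170, 30, 19], 0.19)]
stand [([235, 207], 0.87)] [([233, 206, 26, 35], 0.9)]
label [([183, 195], 0.77)] [([183, 198, 38, 29], 0.8)]
bracket [([357, 202], 0.89)] [([358, 197, 34, 38], 0.95), ([210, 281, 73, 27], 0.2)]
spot [([364, 192], 0.56)] [([402, 184, 10, 13], 0.37)]
granite [([346, 218], 0.81)] [([351, 215, 144, 99], 0.81)]
caliper [([208, 276], 0.95)] [([210, 283, 71, 32], 0.91)]
bottle [([116, 251], 0.66), ([356, 201], 0.35)] [([116, 235, 35, 43], 0.56)]
stamping_a [([194, 169], 0.85), ([248, 170], 0.82)] [([250, 166, 29, 19], 0.88), ([195, 169, 34, 14], 0.83)]
gauge_block [([210, 276], 0.62), ([400, 188], 0.5)] [([402, 185, 14, 16], 0.45)]
washer [] [([410, 228, 19, 18], 0.52)]
top cam at [ 0.397 -0.017  1.523]
gauge [([268, 178], 0.72), ([296, 177], 0.61), ([287, 206], 0.48)] [([299, 172, 
[... 912 characters left out ...]
2.39598669e-05,  1.43124144e+00]), 'joint_velocities': array([ 0.00020957,  0.00188632,  0.00087439,  0.00141456,  0.00033509,
       -0.00211307]), 'tau': array([-6.86150943e-04, -4.80455518e+01,  2.98805970e+01,  6.44792581e-04,
       -1.48534787e-04,  4.06670964e-06]), 'eef_pos': array([ 0.16538393, -0.5507216 ,  0.23130441]), 'ee_rot': array([[ 9.57756597e-01,  2.87580075e-01,  2.78606813e-05],
       [ 2.87580076e-01, -9.57756597e-01, -2.36145692e-05],
       [ 1.98926718e-05,  3.06291862e-05, -9.99999999e-01]]), 'force': array([ 0.05878184, -0.72806874,  0.79000072]), 'wrist_torque': array([ 0.00742592,  0.01909278, -0.01869755]), 'finger_force': 0.0, 'finger_gap': 0.9990995842571747}
```

View pictures.

```bash
python3 - <<'E'
import cv2,numpy as np
a=cv2.imread('pics/scene0.png')[130:310,80:450]; b=cv2.imread('pics/top0.png')[110:290,100:420]
cv2.imwrite('pics/c1.png',cv2.resize(a,None,fx=2.16,fy=2.16,interpolation=2)); cv2.imwrite('pics/c2.png',cv2.resize(b,None,fx=2.5,fy=2.5,interpolation=2))
E
```

```text
(no output)
```

View pics/c1.png

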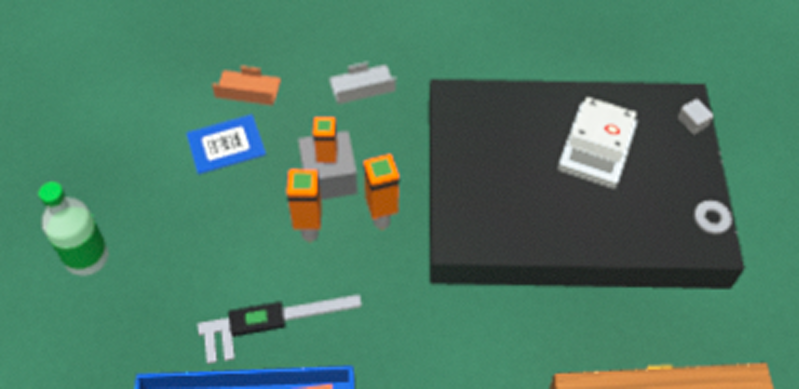

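View pics/c2.png

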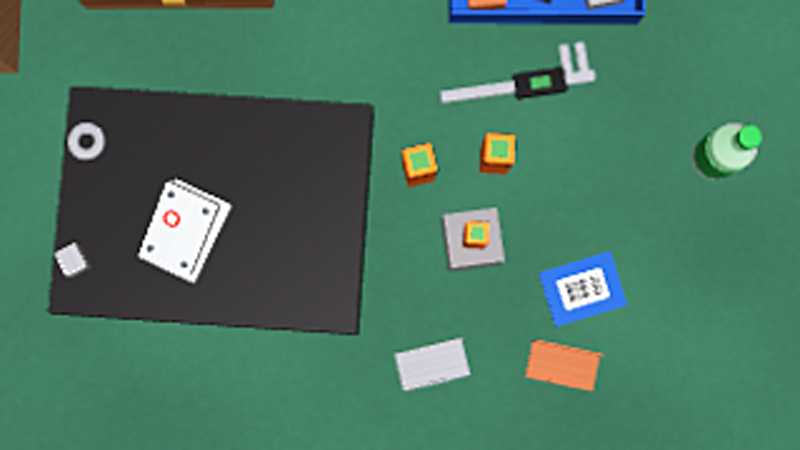

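Scene: in the full top image the gauge in the stand is at about (291,204), with two bigger look-alikes at (268,175) and (299,171). The label is at (334,226) and the spot at (168,197). The pendant has no tilt, so the 20° has to come from pivoting the gauge in the grip, by pushing its nose against a fixed edge. Next I work out the positions.

```bash
cat > b.py <<'E'
from h import *
# fetch calib again (2 pictures)
S,T=cam('scene'),cam('top')
import pickle; pickle.dump((S,T),open('cal.pkl','wb'))
s=lambda u,v:(u/2.16+80,v/2.16+130); t=lambda u,v:(u/2.5+100,v/2.5+110)
print('label',onz(T,t(584,289),.0035),onz(S,s(226,143),.0035))
print('gauge top',onz(T,t(477,233),.126),onz(S,s(324,126),.126))
print('stand c',onz(T,t(473,239),.056))
for n,a,b in [('spot',(171,218),(612,129)),('big1',(420,160),(382,167)),('big2',(499,149),(302,181)),('gauge',(477,233),(324,126))]:
    print(n,tri([ray(T,t(*a)),ray(S,s(*b))]).round(4))
print('stand corners',[onz(T,t(*p),.056)[:2].round(3) for p in [(444,214),(497,209),(504,264),(451,268)]])
print('face corners',[onz(T,t(*p),.12)[:2].round(3) for p in [(175,180),(231,207),(194,283),(138,256)]])
print('granite corners',[onz(T,t(*p),.06)[:2].round(3) for p in [(71,88),(373,105),(357,333),(50,313)]])
print(telemetry.state()['t'])
E
python3 b.py
```

```text
label [ 0.46661694 -0.27215186  0.0035    ] [ 0.46662752 -0.26715561  0.0035    ]
gauge top [ 0.52959474 -0.12043915  0.126     ] [ 0.53016824 -0.11846898  0.126     ]
stand c [ 0.5284383  -0.12042364  0.056     ]
spot [0.5477 0.2592 0.1202]
big1 [ 0.6158 -0.0477  0.1546]
big2 [ 0.63   -0.1452  0.1516]
gauge [ 0.5297 -0.1195  0.1254]
stand corners [array([ 0.561, -0.083]), array([ 0.568, -0.152]), array([ 0.496, -0.16 ]), array([ 0.491, -0.092])]
face corners [array([0.595, 0.255]), array([0.562, 0.184]), array([0.467, 0.228]), array([0.5  , 0.299])]
granite corners [array([0.725, 0.407]), array([0.703, 0.01 ]), array([0.407, 0.029]), array([0.43 , 0.424])]
2.6
```

```bash
python3 -m pendant '[{"travel":[12.2,14.4,1.5],"roll":15.9},{"travel":[12.2,14.4,1.5],"roll":15.9},{"travel":[12.2,14.4,1.5],"roll":15.9},{"travel":[12.2,14.4,1.5],"roll":15.9},{"travel":[12.2,14.4,1.5],"roll":15.9},{"travel":[12.2,14.4,1.5],"roll":15.9},{"travel":[12.2,14.4,1.5],"roll":15.9},{"travel":[12.2,14.4,1.5],"roll":15.9},{"travel":[12.2,14.4,1.5],"roll":15.9},{"travel":[12.2,14.4,1.5],"roll":15.9}]'
```

```text
t: 3.6
eef_pos: [0.4887, -0.1687, 0.2714]
ee_rot: [[-0.112, 0.994, 0.001], [0.994, 0.112, -0.001], [-0.001, 0.001, -1.0]]
force: [0.3, -1.1, 0.6]
finger_gap: 1.001
finger_force: 0.0
```

```bash
python3 -m pendant '[{"travel":[1.2,1.4,0],"roll":0},{"travel":[1.2,1.4,0],"roll":0},{"travel":[1.2,1.4,0],"roll":0},{"travel":[1.2,1.4,0],"roll":0}]'; python3 - <<'E'
from h import *
c=cam('wrist'); cv2.imwrite('pics/w1.png',c[0])
for q in ['gauge','stand']: print(q,[(m['xy'],m['p']) for m in vision.mark_of('wrist',q)])
P=proj(c,[[.53,-.1195,.126],[.63,-.145,.15]]); print(P)
E
```

```text
t: 4.0
eef_pos: [0.523, -0.129, 0.2708]
ee_rot: [[-0.108, 0.994, -0.001], [0.994, 0.108, -0.0], [-0.0, -0.001, -1.0]]
force: [-0.4, 1.0, -0.6]
finger_gap: 1.0
finger_force: 0.0
gauge [([345.7, 168.1], 0.85), ([266.4, 135.2], 0.82), ([351.2, 82.3], 0.65), ([125.2, 79.3], 0.48)]
stand [([201.1, 241.7], 0.69)]
[[266.46406478 160.04466713]
 [383.17820568 209.59075029]]
```

View pics/w1.png

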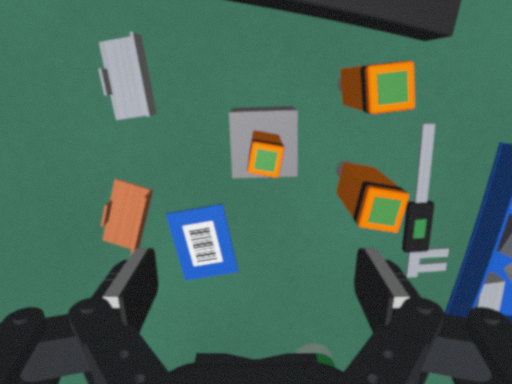

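```bash
python3 - <<'E'
from h import *
c=cam('wrist'); im=c[0]; h=cv2.cvtColor(im[130:190,235:300],cv2.COLOR_BGR2HSV)
m=((h[...,0]>40)&(h[...,0]<75)&(h[...,1]>90)&(h[...,2]>120)).astype(np.uint8)
n,l,st,ce=cv2.connectedComponentsWithStats(m); i=1+st[1:,4].argmax(); print(st[i],ce[i]+[235,130])
p=np.argwhere(l==i)[:,::-1].astype(np.float32)+[235,130]
W=np.array([onz(c,q,.126)[:2]*1000 for q in p],np.float32); r=cv2.minAreaRect(W); print(r, W.mean(0))
s=telemetry.state(); print(s['eef_pos'],np.degrees(np.arctan2(s['ee_rot'][1][0],s['ee_rot'][0][0])),s['t'])
E
```

```text
[ 20  19  22  21 353] [265.58640227 159.08215297]
((529.0800170898438, -119.70818328857422), (16.10072135925293, 16.22981071472168), 86.3429946899414) [ 529.09845 -119.66303]
[ 0.52285455 -0.12973692  0.27107094] 96.08002253859524 4.2
```

```bash
python3 -m pendant '[{"travel":[0.2,0.33,-0.8],"roll":-1.95},{"travel":[0.2,0.33,-1.6],"roll":-1.95},{"travel":[0.2,0.33,-2.8],"roll":-1.95},{"travel":[0.2,0.33,-4.0],"roll":-1.95},{"travel":[0.2,0.33,-5],"roll":-1.95},{"travel":[0.2,0.33,-5.7],"roll":-1.95},{"travel":[0.2,0.33,-6.1],"roll":-1.95},{"travel":[0.2,0.33,-6.1],"roll":-1.95},{"travel":[0.2,0.33,-6.1],"roll":-1.95}]'
```

```text
t: 5.1
eef_pos: [0.53, -0.1192, 0.0888]
ee_rot: [[0.062, 0.998, 0.001], [0.998, -0.062, -0.0], [-0.0, 0.001, -1.0]]
force: [-0.6, 0.0, -0.3]
finger_gap: 0.999
finger_force: 0.0
```

Closing the gripper on the gauge.

```bash
python3 -m pendant '[{"travel":[0,0,0],"roll":0},{"travel":[0,0,0],"roll":0},{"travel":[0,0,0],"roll":0},{"travel":[0,0,0],"roll":0},{"travel":[0,0,0],"roll":0},{"travel":[0,0,0],"roll":0},{"travel":[0,0,0],"roll":0},{"travel":[0,0,0],"roll":0}]' 20
```

```text
t: 5.9
eef_pos: [0.5301, -0.1187, 0.0886]
ee_rot: [[0.062, 0.998, 0.001], [0.998, -0.062, -0.0], [-0.0, 0.001, -1.0]]
force: [0.0, 0.5, 6.5]
finger_gap: 0.321
finger_force: 59.7
```

```bash
python3 -m pendant '[{"travel":[0,0,0.3],"roll":0},{"travel":[0,0,0.9],"roll":0},{"travel":[0,0,1.8],"roll":0},{"travel":[0,0,2.4],"roll":0},{"travel":[0,0,2.4],"roll":0},{"travel":[-0.4,-1,2.4],"roll":0},{"travel":[-0.9,-2.2,2.4],"roll":0},{"travel":[-1.5,-3.6,2.2],"roll":0},{"travel":[-2,-4.7,1.9],"roll":0},{"travel":[-2.1,-5.03,1.8],"roll":0}]' && python3 -m pendant '[{"travel":[0,0,0],"roll":0},{"travel":[0,0,0],"roll":0},{"travel":[0,0,0],"roll":0}]'; python3 - <<'E'
from h import *
S,T,W=cam('scene'),cam('top'),cam('wrist')
a=cv2.resize(S[0][150:290,130:310],None,fx=2.2,fy=2.2); b=cv2.resize(T[0][150:290,240:420],None,fx=2.2,fy=2.2); w=cv2.resize(W[0],(0,0),fx=.775,fy=.775)
cv2.imwrite('pics/l.png',np.vstack([np.hstack([a,b]),np.hstack([w,np.zeros((298,a.shape[1]*2-w.shape[1],3),np.uint8)])])[:600])
E
```

```text
t: 6.9
eef_pos: [0.4641, -0.2715, 0.1397]
ee_rot: [[0.065, 0.998, -0.003], [0.998, -0.065, 0.001], [0.001, -0.003, -1.0]]
force: [-0.3, 0.5, -1.9]
finger_gap: 0.323
finger_force: 60.4
t: 7.2
eef_pos: [0.467, -0.2682, 0.1419]
ee_rot: [[0.06, 0.998, -0.0], [0.998, -0.06, 0.001], [0.001, -0.0, -1.0]]
force: [1.2, 1.5, -0.2]
finger_gap: 0.321
finger_force: 60.4
```

View pics/l.png

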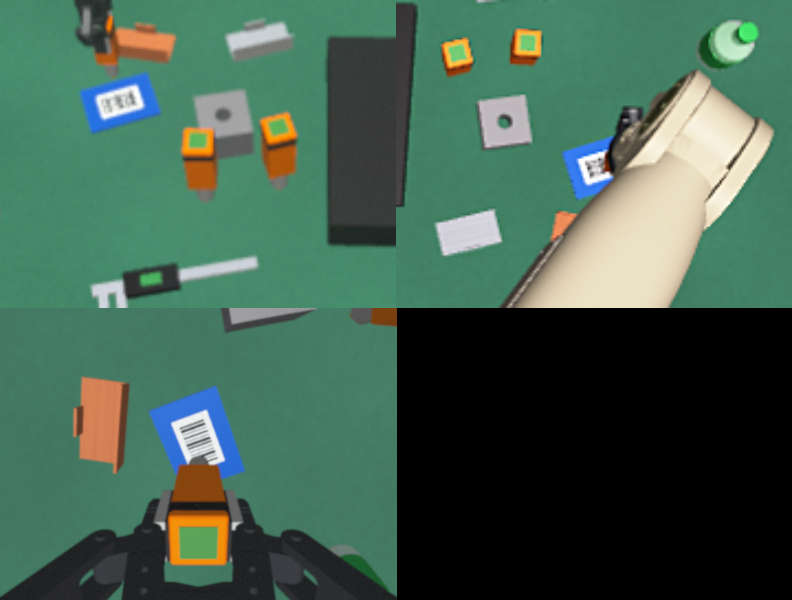

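The gauge is held upright with the nose over the label (nose at about (112,70) in the scene crop). I hold for 1 s, then go beside the stand's -y face.

```bash
python3 -m pendant '[{"travel":[0,0,0],"roll":0},{"travel":[0,0,0],"roll":0},{"travel":[0,0,0],"roll":0},{"travel":[0,0,0],"roll":0},{"travel":[0,0,0],"roll":0},{"travel":[0,0,0],"roll":0},{"travel":[0,0,0],"roll":0},{"travel":[0,0,0],"roll":0},{"travel":[0,0,0],"roll":0},{"travel":[0,0,0],"roll":0}]' && python3 -m pendant '[{"travel":[0.4,0.5,0],"roll":0.5},{"travel":[1.2,1.5,0],"roll":1.2},{"travel":[2,2.5,-0.2],"roll":1.9},{"travel":[2.27,3,-0.6],"roll":1.9},{"travel":[2.27,3,-1.0],"roll":1.9},{"travel":[2.27,3,-1.15],"roll":1.9},{"travel":[2.27,3,-1.15],"roll":1.9},{"travel":[2.27,3,-1.15],"roll":1.9}]'
```

```text
t: 8.35
eef_pos: [0.4666, -0.2695, 0.1419]
ee_rot: [[0.062, 0.998, 0.0], [0.998, -0.062, -0.0], [-0.0, 0.0, -1.0]]
force: [0.0, -0.6, -2.5]
finger_gap: 0.32
finger_force: 60.4
t: 9.15
eef_pos: [0.5343, -0.1804, 0.1076]
ee_rot: [[-0.103, 0.995, 0.0], [0.995, 0.103, -0.0], [-0.0, 0.0, -1.0]]
force: [0.3, 0.1, -1.7]
finger_gap: 0.32
finger_force: 60.3
```

```bash
python3 -m pendant '[{"travel":[-0.03,0.25,0],"roll":0},{"travel":[-0.05,0.45,0],"roll":0},{"travel":[-0.05,0.55,0],"roll":0},{"travel":[-0.06,0.65,0],"roll":0},{"travel":[-0.07,0.7,0],"roll":0},{"travel":[-0.07,0.7,0],"roll":0}]'; python3 -m pendant '[{"travel":[-0.02,0.15,0],"roll":0},{"travel":[-0.03,0.25,0],"roll":0},{"travel":[-0.03,0.25,0],"roll":0}]'
```

```text
t: 9.75
eef_pos: [0.533, -0.161, 0.108]
ee_rot: [[-0.103, 0.995, 0.001], [0.995, 0.103, -0.006], [-0.006, -0.0, -1.0]]
force: [-1.0, -8.2, -2.4]
finger_gap: 0.321
finger_force: 60.2
t: 10.05
eef_pos: [0.5325, -0.1538, 0.1084]
ee_rot: [[-0.103, 0.995, 0.001], [0.995, 0.103, -0.007], [-0.007, 0.001, -1.0]]
force: [-0.9, -8.5, -0.6]
finger_gap: 0.324
finger_force: 59.9
```

The force holds at about 8 N, so the gauge is pivoting in the pads. I continue to about 20°.

```bash
python3 -m pendant '[{"travel":[-0.02,0.15,0],"roll":0},{"travel":[-0.03,0.3,0],"roll":0},{"travel":[-0.04,0.42,0],"roll":0},{"travel":[-0.05,0.52,0],"roll":0},{"travel":[-0.05,0.52,0],"roll":0}]'; python3 -m pendant '[{"travel":[0.03,-0.3,0.1],"roll":0},{"travel":[0.06,-0.6,0.7],"roll":0},{"travel":[0.06,-0.6,1.7],"roll":0},{"travel":[0.06,-0.6,2.7],"roll":0},{"travel":[0.06,-0.6,3],"roll":0},{"travel":[0.06,-0.6,3],"roll":0},{"travel":[0.06,-0.6,3],"roll":0}]'; python3 - <<'E'
from h import *
s=telemetry.state(); print(s['eef_pos'],s['force'])
S,T,W=cam('scene'),cam('top'),cam('wrist')
import pickle; pickle.dump((s,S,T,W),open('tilt.pkl','wb'))
p=proj(S,[s['eef_pos']])[0]; print(p); u,v=p.astype(int)
a=cv2.resize(S[0][v-50:v+50,u-60:u+60],(480,400),interpolation=cv2.INTER_CUBIC)
w=cv2.resize(W[0][150:384,150:400],(300,281))
o=np.zeros((400,790,3),np.uint8); o[:,:480]=a; o[:281,490:]=w; cv2.imwrite('pics/t1.png',o)
E
```

```text
t: 10.55
eef_pos: [0.5312, -0.138, 0.1082]
ee_rot: [[-0.103, 0.995, 0.002], [0.995, 0.103, -0.006], [-0.007, 0.001, -1.0]]
force: [0.0, -7.1, -1.6]
finger_gap: 0.321
finger_force: 59.5
t: 11.25
eef_pos: [0.5315, -0.153, 0.1963]
ee_rot: [[-0.104, 0.995, -0.001], [0.995, 0.104, 0.001], [0.001, -0.001, -1.0]]
force: [0.1, 0.3, -2.1]
finger_gap: 0.319
finger_force: 59.9
[ 0.53148843 -0.1530171   0.19626661] [ 0.07661212  0.26518029 -2.07862631]
[215.72086599 174.08068034]
```

View pics/t1.png

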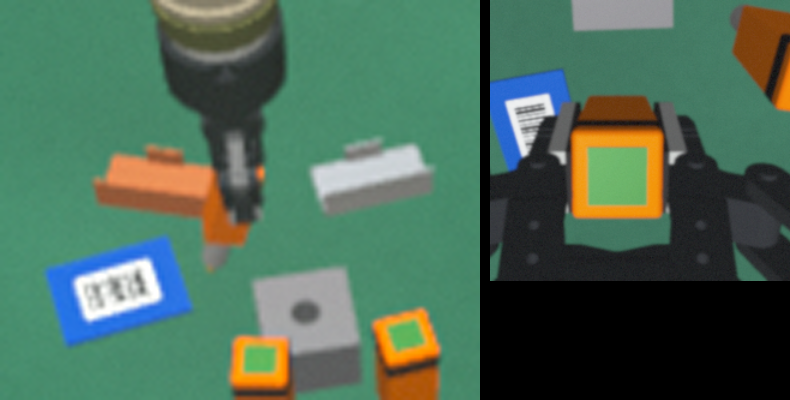

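```bash
cat > fit.py <<'E'
from h import *
import pickle
from scipy.optimize import least_squares
s,S,T,W=pickle.load(open('tilt.pkl','rb'))
R0=np.array(s['ee_rot']); P0=np.array(s['eef_pos'])
x=R0[:,0]; y=R0[:,1]; up=-R0[:,2]
def frame(p):
    th,a,b,c=p # gauge top centre = TCP + a*x + b*up + c*y
    z=np.cos(th)*up+np.sin(th)*x; gx=np.cos(th)*x-np.sin(th)*up
    return P0+a*x+b*up+c*y,z,gx
# green screen 16.2mm and orange outer, from wrist
px=lambda u,v:((u-490)/1.2+150,v/1.2+150)
cor=np.array([px(*q) for q in [(571,127),(662,127),(662,218),(571,218)]])
nose=np.array([205+3-52.5+53.5-.0,0]); nose=np.array([(214/4)+215-60,(266/4)+174-50])
def res(p):
    t,z,gx=frame(p); 
    # image up = +tool x ?, order fixed by nearest
    C=[t+.014*(i*gx+j*y) for i,j in [(1,-1),(1,1),(-1,1),(-1,-1)]]
    q=proj(W,C); 
    if q[0][0]>q[1][0]: q=q[[1,0,3,2]]
    if q[0][1]>q[2][1]: q=q[[3,2,1,0]]
    return np.r_[((q-cor)/1.0).ravel(), (proj(S,[t-.104*z])[0]-nose)/.6, (p[1]-.018*np.sin(p[0]))/.003]
r=least_squares(res,[.33,.0,.04,0],x_scale=[.1,.01,.01,.01]); print(np.degrees(r.x[0]),r.x[1:],np.round(r.fun,1),proj(W,[P0]))
t,z,gx=frame(r.x)
for d in (0,.006): 
    e=t-(.104+.014-d)*z-P0; print('tip rel TCP in tool x,y,up',e@x,e@y,e@up)
E
python3 fit.py
```

```text
15.760251004101452 [ 0.00155047  0.03524209 -0.0016534 ] [-0.6  0.7  0.9  0.8  0.  -0.9  0.2 -1.  -0.6 -3.  -1.1] [[259.22476029 251.83262343]]
tip rel TCP in tool x,y,up -0.030499824470129284 -0.0016534048328163866 -0.07832189215109626
tip rel TCP in tool x,y,up -0.028870148618023526 -0.0016534048328164022 -0.07254745221140832
```

The scene crop shows the gauge leaning about 16–20° with its nose at crop (214,268), which is enough for the ±8.6° tolerance. I move toward the bracket and look at the spot with the wrist camera.

```bash
python3 -m pendant '[{"travel":[0,0.5,1],"roll":0},{"travel":[-0.2,1.7,1.8],"roll":0},{"travel":[-0.4,3.2,1.8],"roll":0},{"travel":[-0.4,4.7,1.8],"roll":0},{"travel":[-0.4,6.2,1.8],"roll":0},{"travel":[-0.4,7.6,1.8],"roll":0},{"travel":[-0.4,8.6,1.8],"roll":0},{"travel":[-0.4,9.0,1.8],"roll":0},{"travel":[-0.4,9,1.8],"roll":0},{"travel":[-0.4,9,1.8],"roll":0}]'; python3 - <<'E'
from h import *
W,S,T=cam('wrist'),cam('scene'),cam('top'); s=telemetry.state(); print(s['eef_pos'],s['t'])
import pickle; pickle.dump((s,S,T,W),open('tilt2.pkl','wb'))
print(proj(W,[.548,.259,.12]),vision.mark_of('wrist','spot')[:2],vision.mark_of('wrist','bracket')[:2])
p=proj(S,[s['eef_pos']])[0]; u,v=p.astype(int); print(u,v)
a=cv2.resize(S[0][v-45:v+55,u-60:u+60],(360,300),interpolation=cv2.INTER_CUBIC)
o=np.zeros((384,800,3),np.uint8); o[:300,:360]=a; o[:,370:]=W[0][:,50:480]; cv2.imwrite('pics/t2.png',o)
E
```

```text
t: 12.4
eef_pos: [0.5198, 0.116, 0.2508]
ee_rot: [[-0.104, 0.995, -0.001], [0.995, 0.104, -0.001], [-0.001, -0.001, -1.0]]
force: [-0.8, -0.2, -0.5]
finger_gap: 0.325
finger_force: 59.8
[0.52012975 0.11530252 0.25123414] 12.55
[[316.44992148  -9.94575418]] [] [{'xy': [287.4, 9.0], 'p': 0.93}, {'xy': [125.0, 272.3], 'p': 0.26}]
316 154
```

View pics/t2.png

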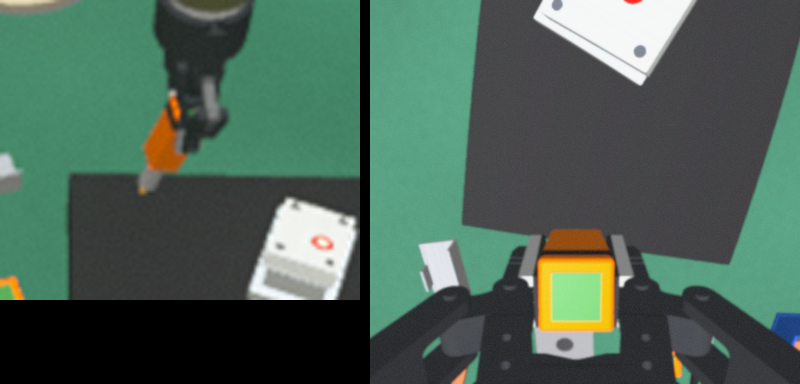

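```bash
cat > fit2.py <<'E'
from h import *
import pickle
from scipy.optimize import least_squares
D=[pickle.load(open(f,'rb')) for f in ('tilt.pkl','tilt2.pkl')]
cor=[np.array([(217.5,255.8),(293.3,255.8),(293.3,331.7),(217.5,331.7)]),np.array([(217.5,255.5),(295,255.5),(295,331.5),(217.5,331.5)])]
nose=[np.array([214/4+155,266/4+124]),None]; tip=[None,np.array([303.,172.3])]
def frame(s,p):
    R0=np.array(s['ee_rot']); x,y,up=R0[:,0],R0[:,1],-R0[:,2]; th,a,b,c=p[:4]
    z=np.cos(th)*up+np.sin(th)*x; return np.array(s['eef_pos'])+a*x+b*up+c*y,z,np.cos(th)*x-np.sin(th)*up,y
def res(p):
    r=[]
    for k,(s,S,T,W) in enumerate(D):
        t,z,gx,y=frame(s,p); q=proj(W,[t+.014*(i*gx+j*y) for i,j in [(1,-1),(1,1),(-1,1),(-1,-1)]])
        if k==0 and False: print(q)
        r+=list((q-cor[k]).ravel()/1.5)
        if nose[k] is not None: r+=list((proj(S,[t-.104*z])[0]-nose[k])/1.)
        if tip[k] is not None: r+=list((proj(S,[t-.118*z])[0]-tip[k])/.6)
    return np.r_[r,p[1]/.01,p[3]/.001]
r=least_squares(res,[.33,.005,.04,0],x_scale=[.1,.01,.01,.01]); print(np.degrees(r.x[0]),r.x[1:]);print(np.round(r.fun,1))
p=r.x
for d in (0,.006):
    print('tip rel TCP x,up',p[1]-(.118-d)*np.sin(p[0]),p[2]-(.118-d)*np.cos(p[0]))
for th in (16,18,20,22):
    th=np.radians(th); s,S,T,W=D[1]; 
    t,z,gx,y=frame(s,[th,.0164*np.sin(th),.021+.0164*np.cos(th),0]); print(proj(S,[t-.118*z]),proj(W,[t]))
E
python3 fit2.py
```

```text
16.166650307586163 [ 0.00276342  0.0367132  -0.00140988]
[-0.3 -0.2  1.4 -0.2  0.9 -0.5  0.2 -0.5 -0.2 -2.1 -0.5  0.5 -0.1  0.6
 -0.7  0.1 -0.1 -0.  -0.2  1.1  0.3 -1.4]
tip rel TCP x,up -0.030091567222936624 -0.07662059948348736
tip rel TCP x,up -0.028420974572492666 -0.07085786400489016
[[303.71368738 173.28932641]] [[259.67346243 290.59341815]]
[[302.53839267 173.20327684]] [[259.67809886 289.03451828]]
[[301.37776998 173.08947775]] [[259.68206241 287.45829902]]
[[300.23301882 172.94795522]] [[259.6853455  285.86743556]]
```

```bash
python3 -m pendant '[{"travel":[0,0.5,0],"roll":1.5},{"travel":[0,1.5,0],"roll":3.2},{"travel":[-0.1,2.7,0],"roll":4.9},{"travel":[-0.2,3.9,0],"roll":6.6},{"travel":[-0.28,4.8,0],"roll":8.3},{"travel":[-0.28,5.41,0],"roll":10},{"travel":[-0.28,5.41,-0.3],"roll":11.7},{"travel":[-0.28,5.41,-0.7],"roll":11.7},{"travel":[-0.28,5.41,-0.87],"roll":11.7},{"travel":[-0.28,5.41,-0.87],"roll":11.7}]'; python3 - <<'E'
from h import *
s=telemetry.state(); W,S,T=cam('wrist'),cam('scene'),cam('top'); print(s['eef_pos'],s['force'])
import pickle; pickle.dump((s,S,T,W),open('tilt3.pkl','wb'))
m=((S[0][...,2]>150)&(S[0][...,1]<110)&(S[0][...,0]<110)); ys,xs=np.nonzero(m[150:230,330:400]); print('red',xs.mean()+330,ys.mean()+150,len(xs),xs.min()+330,xs.max()+330,ys.min()+150,ys.max()+150)
a=cv2.resize(S[0][125:225,310:420],(660,600),interpolation=cv2.INTER_CUBIC)
cv2.imwrite('pics/t3.png',a)
E
```

```text
t: 13.65
eef_pos: [0.511, 0.2779, 0.224]
ee_rot: [[-0.901, 0.434, -0.002], [0.434, 0.901, -0.001], [0.002, -0.002, -1.0]]
force: [-0.2, -0.0, -1.6]
finger_gap: 0.317
finger_force: 59.8
[0.5110324  0.27788843 0.22397671] [-0.19340718 -0.02795569 -1.57329556]
red 373.15934065934067 160.80769230769232 182 366 382 150 171
```

View pics/t3.png

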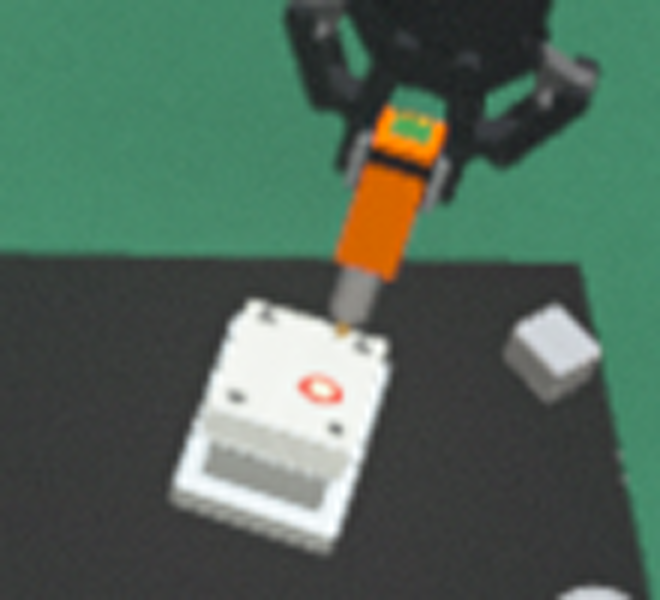

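```bash
python3 - <<'E'
from h import *
import pickle
from scipy.optimize import least_squares
s,S,T,W=pickle.load(open('tilt3.pkl','rb'))
px=lambda u,v:np.array([310+u/6-.5+.08,125+v/6-.5+.08])
tip=px(342,329); spot=px(321,388); top=px(413,127)
R0=np.array(s['ee_rot']);x,y,up=R0[:,0],R0[:,1],-R0[:,2];P=np.array(s['eef_pos'])
n=np.array([-.309,.147,.94])
for zs in (.118,.120,.122): print('spot',zs,onz(S,spot,zs))
# bracket height model: spot from scene ray & top estimate
for th in (15,17,19,21):
    t=np.radians(th); ax=np.cos(t)*up+np.sin(t)*x; o=P+.0164*ax+.021*up; e=o-.118*ax
    print(th,'pred tip',e.round(4),proj(S,[e]),'meas',tip,'top',proj(S,[o]),top)
zt=.224-.0766; e=onz(S,tip,zt); print('tip meas',e)
def res(p):
    th,a,b,c=p; ax=np.cos(th)*up+np.sin(th)*x; o=P+a*x+b*up+c*y
    return np.r_[(proj(S,[o-.118*ax])[0]-tip)/.4,(proj(S,[o-.034*ax-.0*ax+0*ax])[0]*0),(proj(S,[o])[0]-top)/.6,(a-.0164*np.sin(th))/.002,(b-.0367)/.0015,(c)/.0015]
r=least_squares(res,[.3,.005,.037,0]); th,a,b,c=r.x; ax=np.cos(th)*up+np.sin(th)*x; e=P+a*x+b*up+c*y-.118*ax; print(np.degrees(th),r.x[1:],r.fun.round(1),'tip',e)
sp=onz(S,spot,.120); print('tip-spot',e-sp,'along n',(e-sp)@n,'lateral',((e-sp)-((e-sp)@n)*n))
E
```

```text
spot 0.118 [0.5445148  0.26002591 0.118     ]
spot 0.12 [0.54590336 0.25938548 0.12      ]
spot 0.122 [0.54729193 0.25874506 0.122     ]
15 pred tip [0.5345 0.2664 0.1468] [[366.65962199 180.35288915]] meas [366.58       179.41333333] top [[378.35830856 146.16740658]] [378.41333333 145.74666667]
17 pred tip [0.5376 0.2649 0.1478] [[366.40810078 181.0462419 ]] meas [366.58       179.41333333] top [[378.3969712  146.06090685]] [378.41333333 145.74666667]
19 pred tip [0.5406 0.2635 0.1489] [[366.16735248 181.70800633]] meas [366.58       179.41333333] top [[378.43345324 145.96078267]] [378.41333333 145.74666667]
21 pred tip [0.5437 0.262  0.1501] [[365.9377016  182.33728814]] meas [366.58       179.41333333] top [[378.4677117  145.86715185]] [378.41333333 145.74666667]
tip meas [0.53170248 0.26657107 0.1474    ]
13.530712144567836 [ 0.004683    0.03713893 -0.00057907] [ 0.4  0.2  0.   0.  -0.3  0.3  0.4  0.3 -0.4] tip [0.53124568 0.26733798 0.14635208]
tip-spot [-0.01465769  0.0079525   0.02635208] along n 0.030469195401367225 lateral [-0.00524271  0.00347352 -0.00228897]
```

The tip is at crop (342,329) and the spot at (321,388). The tilt measures only about 14–16°, so I return to the stand and pivot roughly 4° more.

```bash
python3 -m pendant '[{"travel":[0,-0.5,0.8],"roll":-1},{"travel":[0.1,-1.8,0.9],"roll":-2.5},{"travel":[0.2,-3.3,0.9],"roll":-4.1},{"travel":[0.3,-4.9,0.9],"roll":-5.7},{"travel":[0.4,-6.5,0.9],"roll":-7.3},{"travel":[0.5,-8.1,0.9],"roll":-8.9},{"travel":[0.6,-9.7,0.9],"roll":-10.5},{"travel":[0.75,-11.3,0.9],"roll":-11.7},{"travel":[0.75,-12.9,0.9],"roll":-11.7},{"travel":[0.75,-14,0.9],"roll":-11.7}]' && python3 -m pendant '[{"travel":[0,-0.76,0],"roll":0},{"travel":[0,-0.76,-0.8],"roll":0},{"travel":[0,-0.76,-1.8],"roll":0},{"travel":[0,-0.76,-2.2],"roll":0},{"travel":[0,-0.76,-2.2],"roll":0},{"travel":[0,-0.76,-2.2],"roll":0}]'
```

```text
t: 14.8
eef_pos: [0.5341, -0.1446, 0.253]
ee_rot: [[-0.1, 0.995, 0.002], [0.995, 0.1, -0.001], [-0.001, 0.001, -1.0]]
force: [0.9, 0.7, -2.0]
finger_gap: 0.321
finger_force: 59.8
t: 15.4
eef_pos: [0.5345, -0.1639, 0.1874]
ee_rot: [[-0.104, 0.995, 0.001], [0.995, 0.104, -0.0], [-0.001, 0.001, -1.0]]
force: [0.6, 0.1, -1.4]
finger_gap: 0.318
finger_force: 59.8
```

```bash
python3 -m pendant '[{"travel":[0,0,-0.8],"roll":0},{"travel":[0,0,-1.8],"roll":0},{"travel":[0,0,-2.5],"roll":0},{"travel":[0,0,-2.65],"roll":0},{"travel":[0,0,-2.65],"roll":0},{"travel":[-0.04,0.4,-2.65],"roll":0},{"travel":[-0.06,0.6,-2.65],"roll":0},{"travel":[-0.08,0.75,-2.65],"roll":0},{"travel":[-0.09,0.86,-2.65],"roll":0},{"travel":[-0.09,0.86,-2.65],"roll":0}]' && python3 -m pendant '[{"travel":[-0.01,0.1,0],"roll":0},{"travel":[-0.02,0.19,0],"roll":0},{"travel":[-0.02,0.19,0],"roll":0}]'
```

```text
t: 16.4
eef_pos: [0.5321, -0.1387, 0.1077]
ee_rot: [[-0.104, 0.995, 0.002], [0.995, 0.104, -0.003], [-0.003, 0.001, -1.0]]
force: [-0.3, -4.5, 0.5]
finger_gap: 0.323
finger_force: 59.9
t: 16.7
eef_pos: [0.5317, -0.1347, 0.1074]
ee_rot: [[-0.103, 0.995, 0.002], [0.995, 0.103, -0.005], [-0.005, 0.001, -1.0]]
force: [0.3, -7.2, -2.5]
finger_gap: 0.322
finger_force: 59.6
```

```bash
python3 -m pendant '[{"travel":[-0.01,0.08,0],"roll":0},{"travel":[-0.01,0.08,0],"roll":0},{"travel":[0.03,-0.4,0],"roll":0},{"travel":[0.05,-0.6,0.7],"roll":0},{"travel":[0.05,-0.6,2],"roll":0},{"travel":[0.05,-0.6,3.4],"roll":0},{"travel":[0.05,-0.6,4.5],"roll":0},{"travel":[0.05,-0.6,4.8],"roll":0}]' && python3 -m pendant '[{"travel":[-0.1,1,0],"roll":1},{"travel":[-0.2,2.5,0],"roll":2.5},{"travel":[-0.3,4.1,0],"roll":4.2},{"travel":[-0.4,5.7,0],"roll":5.9},{"travel":[-0.5,7.3,0],"roll":7.6},{"travel":[-0.6,8.9,0],"roll":9.3},{"travel":[-0.7,10.5,0],"roll":11},{"travel":[-0.7,12.1,0],"roll":11.7},{"travel":[-0.7,13.6,0],"roll":11.7},{"travel":[-0.7,14.3,0],"roll":11.7}]'
```

```text
t: 17.5
eef_pos: [0.5338, -0.1512, 0.2548]
ee_rot: [[-0.104, 0.995, 0.006], [0.995, 0.104, -0.001], [-0.002, 0.006, -1.0]]
force: [-0.5, -0.4, -1.6]
finger_gap: 0.316
finger_force: 59.7
t: 18.5
eef_pos: [0.51, 0.2821, 0.2489]
ee_rot: [[-0.904, 0.428, -0.003], [0.428, 0.904, 0.001], [0.003, -0.0, -1.0]]
force: [0.3, -1.6, -1.3]
finger_gap: 0.321
finger_force: 59.6
```

```bash
python3 -m pendant '[{"travel":[0,-0.1,-0.4],"roll":0},{"travel":[0,-0.1,-0.83],"roll":0},{"travel":[0,-0.1,-0.83],"roll":0},{"travel":[0,-0.1,-0.83],"roll":0}]'; python3 - <<'E'
from h import *
s=telemetry.state(); S=cam('scene'); W=cam('wrist'); print(s['eef_pos'],s['t'])
import pickle; pickle.dump((s,S,None,W),open('tilt4.pkl','wb'))
cv2.imwrite('pics/t4.png',cv2.resize(S[0][125:225,310:420],(660,600),interpolation=cv2.INTER_CUBIC))
E
```

```text
t: 18.9
eef_pos: [0.5107, 0.2746, 0.2247]
ee_rot: [[-0.902, 0.432, -0.003], [0.432, 0.902, -0.001], [0.002, -0.002, -1.0]]
force: [0.5, -0.6, -1.6]
finger_gap: 0.321
finger_force: 59.7
[0.51071367 0.27460652 0.22474625] 18.9
```

View pics/t4.png

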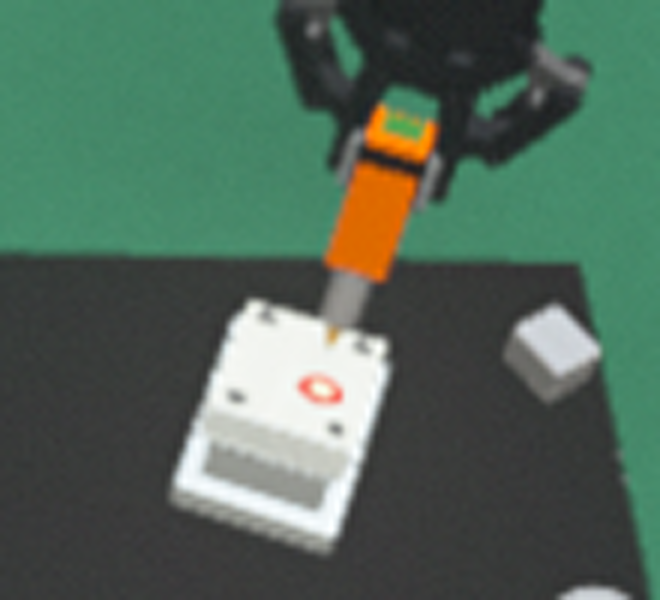

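```bash
cat > f4.py <<'E'
from h import *
import pickle
from scipy.optimize import least_squares
s,S,T,W=pickle.load(open('tilt4.pkl','rb'))
px=lambda u,v:np.array([310+u/6-.42,125+v/6-.42])
tip=px(332,342); spot=px(321,388); top=px(405,124)
R0=np.array(s['ee_rot']);x,y,up=R0[:,0],R0[:,1],-R0[:,2];P=np.array(s['eef_pos'])
n=np.array([-.309,.147,.94])
def res(p):
    th,a,b,c=p; ax=np.cos(th)*up+np.sin(th)*x; o=P+a*x+b*up+c*y
    return np.r_[(proj(S,[o-.118*ax])[0]-tip)/.4,(proj(S,[o])[0]-top)/.6,(a-.0164*np.sin(th))/.002,(b-.021-.0164*np.cos(th))/.0015,c/.0015]
r=least_squares(res,[.3,.005,.037,0]); th,a,b,c=r.x; ax=np.cos(th)*up+np.sin(th)*x; e=P+a*x+b*up+c*y-.118*ax
print(np.degrees(th),r.x[1:],r.fun.round(1),'tip',e,'ang',np.degrees(np.arccos(ax@n)))
for z in (.118,.12,.122):
    d=e-onz(S,spot,z); print(z,'along n',d@n,'lateral',d-(d@n)*n,'xy d',d)
# contact height -> shift in tcp
E
python3 f4.py
```

```text
19.979124039029074 [ 0.00609907  0.03667306 -0.00036053] [-0.   0.   0.2  0.3  0.2  0.2 -0.2] tip [0.54122361 0.25945333 0.15044959] ang nan
0.118 along n 0.03143542182493176 lateral [ 0.00642236 -0.00519358  0.00290029] xy d [-0.00329119 -0.00057257  0.03244959]
0.12 along n 0.030078630221231605 lateral [ 0.00461454 -0.00435371  0.00217568] xy d [-4.67975314e-03  6.78515472e-05  3.04495876e-02]
0.122 along n 0.028721838617531158 lateral [ 0.00280673 -0.00351383  0.00145106] xy d [-0.00606832  0.00070828  0.02844959]f4.py:13: RuntimeWarning: invalid value encountered in arccos
  print(np.degrees(th),r.x[1:],r.fun.round(1),'tip',e,'ang',np.degrees(np.arccos(ax@n)))
```

```bash
python3 -m pendant '[{"travel":[-0.14,0.14,-0.1],"roll":0},{"travel":[-0.03,0.09,-0.4],"roll":0},{"travel":[0.09,0.03,-0.76],"roll":0},{"travel":[0.09,0.03,-0.76],"roll":0},{"travel":[0.09,0.03,-0.76],"roll":0},{"travel":[0.09,0.03,-0.76],"roll":0}]'; python3 - <<'E'
from h import *
s=telemetry.state(); S=cam('scene'); print(s['eef_pos'],s['t'])
import pickle; pickle.dump((s,S,None,None),open('tilt5.pkl','wb'))
cv2.imwrite('pics/t5.png',cv2.resize(S[0][160:210,335:400],(780,600),interpolation=cv2.INTER_CUBIC))
F=[]
for i in range(4): telemetry.state()
print(s['force'])
E
```

```text
t: 19.6
eef_pos: [0.5141, 0.2765, 0.2032]
ee_rot: [[-0.902, 0.431, 0.0], [0.431, 0.902, 0.0], [0.0, 0.0, -1.0]]
force: [-0.7, 0.2, -1.3]
finger_gap: 0.321
finger_force: 59.7
[0.51409339 0.27650915 0.20318315] 19.6
[-0.71215912  0.23152318 -1.31816054]
```

View pics/t5.png

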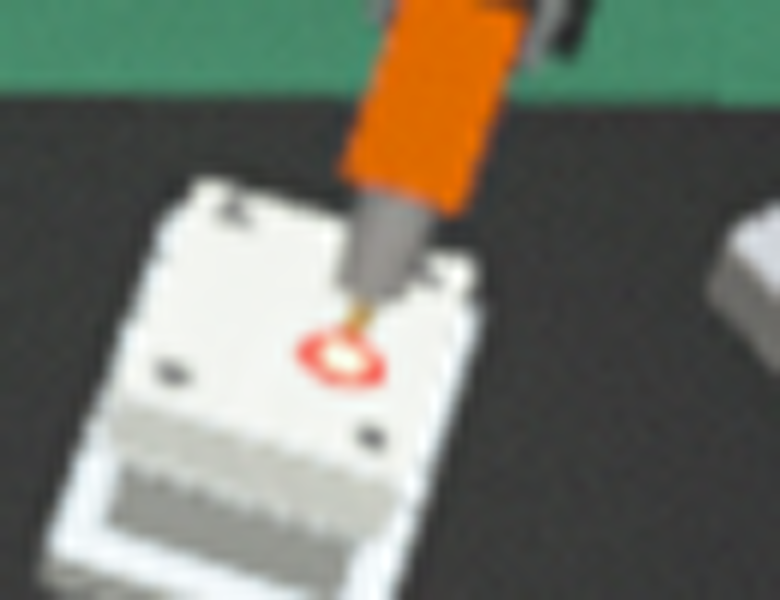

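```bash
python3 - <<'E'
from h import *
import pickle
s,S,_,_=pickle.load(open('tilt5.pkl','rb'))
px=lambda u,v:np.array([335+u/12-.46,160+v/12-.46])
tip,spot=px(351,336),px(342,356)
R0=np.array(s['ee_rot']);x,y,up=R0[:,0],R0[:,1],-R0[:,2]
P=np.array(s['eef_pos']); n=np.array([-.309,.147,.94])
e=P+.0061*x+.0367*up-.118*n-.00036*y; print('model tip',e,proj(S,[e]),'meas',tip,'spot px',spot)
for L in (.004,.006,.008,.010): print(L,proj(S,[e-L*n])-proj(S,[e])+tip-spot)
print(proj(S,[e+[.003,0,0]])-proj(S,[e]),proj(S,[e+[0,.003,0]])-proj(S,[e]))
E
```

```text
model tip [0.54489518 0.26146546 0.12896316] [[364.35306729 187.10028111]] meas [363.79 187.54] spot px [363.04       189.20666667]
0.004 [[ 0.36473422 -0.53375021]]
0.006 [[0.1726185  0.03110571]]
0.008 [[-0.01915354  0.59489705]]
0.01 [[-0.21058271  1.15762652]]
[[0.19061367 0.8624989 ]] [[ 1.04670177 -0.03804971]]
```

```bash
cat > fr.py <<'E'
from h import *
F=[];
for i in range(6): F.append(telemetry.state()['force']); S=vision.capture('scene')
F=np.array(F); n=np.array([-.309,.147,.94]); s=telemetry.state(); print(F.mean(0).round(2),'along n',(F@n).mean().round(2),(F@n).std().round(2),s['eef_pos'],s['t'])
E
python3 fr.py; python3 -m pendant '[{"travel":[0.03,-0.015,-0.1],"roll":0},{"travel":[0.06,-0.03,-0.19],"roll":0},{"travel":[0.06,-0.03,-0.19],"roll":0},{"travel":[0.06,-0.03,-0.19],"roll":0},{"travel":[0.06,-0.03,-0.19],"roll":0}]'; python3 fr.py
```

```text
[-0.21  0.2  -1.18] along n -1.01 0.38 [0.51407769 0.27661876 0.20335975] 19.95
t: 20.45
eef_pos: [0.5158, 0.2756, 0.1974]
ee_rot: [[-0.902, 0.431, 0.0], [0.431, 0.902, 0.0], [-0.0, 0.0, -1.0]]
force: [0.1, -0.7, -2.1]
finger_gap: 0.318
finger_force: 59.7
[-0.22 -0.03 -1.61] along n -1.45 0.45 [0.51580798 0.27568225 0.19749461] 20.75
```

```bash
for i in 1 2; do python3 -m pendant '[{"travel":[0.01,-0.005,-0.032],"roll":0},{"travel":[0.02,-0.01,-0.063],"roll":0},{"travel":[0.02,-0.01,-0.063],"roll":0}]' >/dev/null; python3 fr.py; done
```

```text
[-0.04  0.32 -1.4 ] along n -1.26 0.65 [0.51643129 0.27536132 0.19558101] 21.35
[-0.04  0.19 -1.47] along n -1.34 0.47 [0.51698937 0.27505887 0.19366398] 21.95
```

```bash
for i in 1 2; do python3 -m pendant '[{"travel":[0.01,-0.005,-0.032],"roll":0},{"travel":[0.02,-0.01,-0.063],"roll":0},{"travel":[0.02,-0.01,-0.063],"roll":0}]' >/dev/null; python3 fr.py; done; python3 - <<'E'
from h import *
S=cam('scene'); cv2.imwrite('pics/t6.png',cv2.resize(S[0][160:210,335:400],(780,600),interpolation=cv2.INTER_CUBIC))
E
```

```text
[-0.31  0.13 -0.28] along n -0.15 0.3 [0.51759555 0.27479106 0.19183634] 22.55
[-0.21  0.42  0.53] along n 0.62 0.5 [0.51822164 0.27450729 0.18995078] 23.15
```

View pics/t6.png

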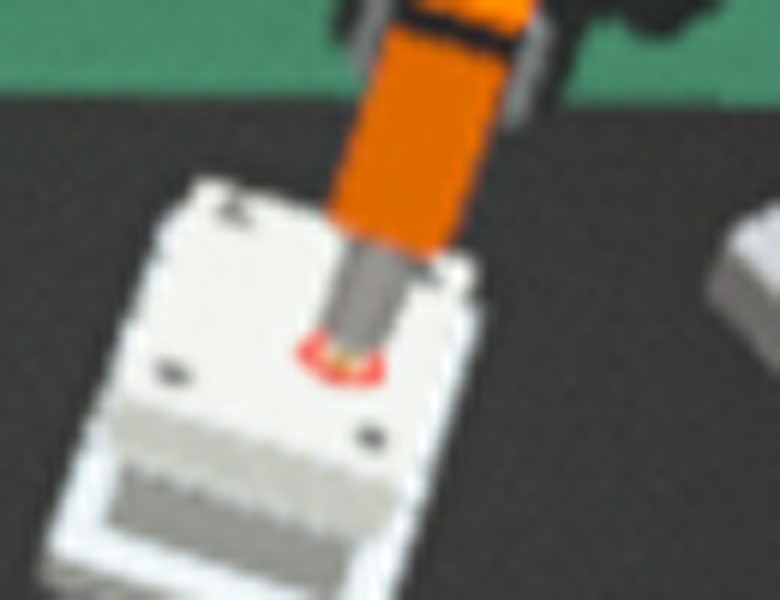

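The tip sits on the white centre, at about (344,360) against the spot's (342,356), with about 1.9 N. I press about 2.5 mm more, hold and hand in.

```bash
python3 -m pendant '[{"travel":[0.01,-0.005,-0.04],"roll":0},{"travel":[0.025,-0.01,-0.08],"roll":0},{"travel":[0.025,-0.01,-0.08],"roll":0},{"travel":[0.025,-0.01,-0.08],"roll":0},{"travel":[0.025,-0.01,-0.08],"roll":0},{"travel":[0.025,-0.01,-0.08],"roll":0},{"travel":[0.025,-0.01,-0.08],"roll":0}]'; python3 fr.py; python3 - <<'E'
from h import *
S=cam('scene'); cv2.imwrite('pics/t7.png',cv2.resize(S[0][160:210,335:400],(780,600),interpolation=cv2.INTER_CUBIC))
E
```

```text
t: 23.9
eef_pos: [0.5189, 0.2742, 0.1875]
ee_rot: [[-0.902, 0.431, 0.0], [0.431, 0.902, 0.0], [-0.0, 0.0, -1.0]]
force: [-0.2, 0.1, 1.0]
finger_gap: 0.323
finger_force: 59.9
[-0.55 -0.04  1.33] along n 1.42 0.38 [0.51896578 0.27417852 0.18750814] 24.2
```

View pics/t7.png

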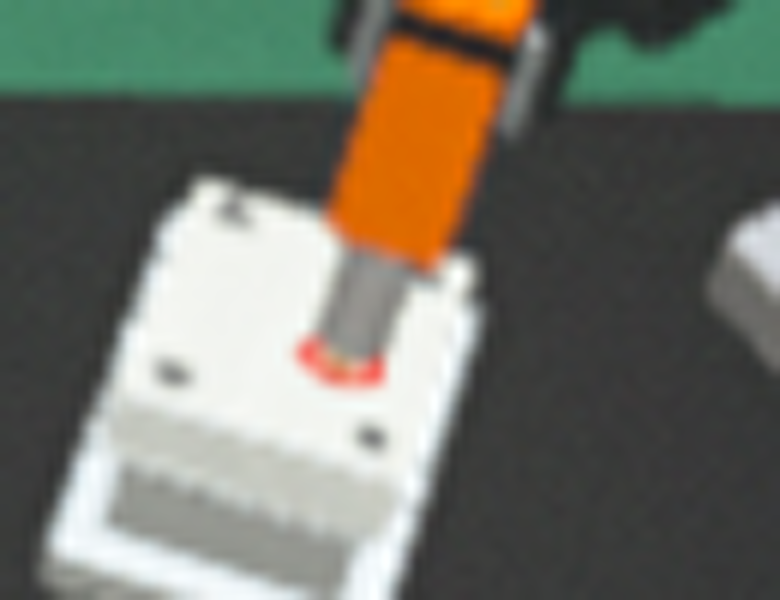

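The tip is on the spot at about (344,362), the bracket has not moved, and the force is about 2.7 N. Handing in.

```bash
python3 -c "
from cell import job; print(job.close_job())"
```

```text
the job is handed in; nothing more can be done
None
```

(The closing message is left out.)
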